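# Clear the offcuts off the curing box and hold its sprung lid at the vent marker

## Task

First clear both wood offcuts off the lid of the resin curing box into the red scrap bin, with the lid still shut. Then lift the spring-loaded lid until its red pointer is level with the green marker on the gauge rod, and finish while still holding it there, because it falls shut if let go. Do not disturb the other things on the bench or shift the marker.

Things in the scene. Friction and masses are not known exactly. Their poses are not given: they have to be found in the camera images.
- curing_box: Grey resin curing box fixed to the bench, 240 (x) x 260 (y) x 110 mm high; origin at the centre of its underside, front faces its own -x (towards the robot, turned by up to 0.2 rad). Its white lid is hinged along the far (+x) top edge. A thin steel gauge rod (8 mm) curves up beside its +y side, 162 mm from the box's centre plane, to 248 mm above the bench; it carries the green marker.
- lid (a joint): Opening angle of the lid in rad: 0 shut, grows as the front edge rises about the hinge; range 0 to 1.2. A spring and the lid's weight pull it shut with about 1.2 to 1.6 N m in all when part open, so about 6 to 13 N upward at the handle bar hold it. It does not stay up by itself. Lid 240 x 260 x 12 mm, about 0.45 kg; shut, its top is flat at 122 mm above the bench.
- lid_hinge (a point): Middle of the lid's hinge line, on the far edge of the box, 116 mm above the bench. The hinge line is the box's y axis; the point's axes turn with the lid.
- lid_bar (a point): Middle of the lid's dark steel handle: a round bar, 12 mm diameter, 110 mm long along the box's y axis, on two end posts near the lid's front edge. Bar centre 40 mm above the lid's top face and, with the lid shut, 215 mm in front of the hinge line, 46 mm above it, 162 mm above the bench. The bar can turn between the fingers as the lid rises. Moves with the lid, axes as the lid's.
- pointer (a point): Tip of the red pointer, a flat 12 mm wide, 5 mm thick tab sticking out of the lid's +y side edge, 170 mm in front of the hinge line and 150 mm to +y of the box's centre plane, at the lid's mid thickness. Moves with the lid, axes as the lid's.
- marker (a joint): Angle of the green marker on the gauge rod in rad, on the same hinge line and scale as the lid's angle: the pointer is level with the marker when joint lid equals joint marker. Differs from start to start, 0.25 to 0.75. It only marks, it is not a stop and does not hold the lid.
- mark (a point): The point beside the green marker's centre (white line) where the pointer's tip comes when it is level. The marker is a clip 22 x 16 mm and 20 mm tall along the rod, 170 mm from the hinge line; it need not be touched.
- offcut_a: Loose dark wood offcut with a lighter band, 58 (x) x 30 (y) x 26 mm high, about 50 g, lying on the lid; origin at the centre of its underside.
- offcut_b: Loose pale wood offcut, stepped: 50 (x) x 36 (y) mm, 16 mm high with a 30 x 36 x 14 mm step on top centred 10 mm to its -x side (30 mm high there), about 45 g, lying on the lid; origin at the centre of its underside.
- scrap_bin: Open red scrap bin fixed to the bench, 170 (x) x 140 (y) x 100 mm high, walls 4 mm; origin at the centre of its underside. It stands to the left or the right of the curing box; the wooden crate stands on the other side.
- bin_mouth (a point): Centre of the scrap bin's open mouth, 100 mm above the bench.
- blank_crate: Wooden crate full of handle blanks, 170 x 140 mm, 80 mm high; not the scrap bin. Origin at the centre of its underside. Fixed; leave alone.
- glue_bottle: Yellow glue bottle, 52 mm across, 150 mm high; origin at its underside. Leave alone.
- mixing_cup: White mixing cup, 56 mm across, 60 mm high; origin at its underside. Leave alone.
- mosaic_plaque: Red mosaic plaque, 110 x 75 x 14 mm, lying flat; origin at its underside. Leave alone.
- glue_brush: Brush, 170 mm long, lying flat. Leave alone.
- mould_tray: Black casting mould tray, 140 x 100 x 35 mm; origin at its underside. Leave alone.
- resin_jar: Amber resin jar, 72 mm across, 90 mm high; origin at its underside. Leave alone.
- screwdriver: Screwdriver, 190 mm long, lying flat. Leave alone.
There are look-alikes about, which are no part of the job. What is shaped like the offcut_b but blue or purple is not meant.

How it is judged:
On the way, in this order (a step that is already met when the one before it is completed fails the run):
1. Both offcuts lie in the scrap bin and the lid is shut (x of offcut_a in the frame of scrap_bin between -0.085 and 0.085 m and y of offcut_a in the frame of scrap_bin between -0.07 and 0.07 m and z of each of offcut_a, offcut_b in the frame of scrap_bin below 0.095 m and x of offcut_b in the frame of scrap_bin between -0.085 and 0.085 m and y of offcut_b in the frame of scrap_bin between -0.07 and 0.07 m and value of joint lid below 0.06 rad and linear speed of each of offcut_a, offcut_b below 0.05 m/s), for 0.2 s.
2. The lid is held by the fingers with the pointer level with the marker (angle between the x axis of pointer and the x axis of mark, either way round below 0.06 rad and contact force between the fingers and lid above 2 N), for 0.3 s.
At the end, for the whole second after the job is handed in: Both offcuts lie in the scrap bin, and the fingers still hold the lid (more than 2 N on it) with its angle within 0.06 rad (the pointer within half the marker's height, 10 mm) of the marker, at rest (all of step 2 and x of offcut_a in the frame of scrap_bin between -0.085 and 0.085 m and y of offcut_a in the frame of scrap_bin between -0.07 and 0.07 m and z of each of offcut_a, offcut_b in the frame of scrap_bin below 0.095 m and x of offcut_b in the frame of scrap_bin between -0.085 and 0.085 m and y of offcut_b in the frame of scrap_bin between -0.07 and 0.07 m and velocity of joint lid between -0.1 and 0.1 rad/s); the arm keeps its last pose, push and grip.
It fails at once if The lid is lifted while an offcut is not yet in the bin (value of joint lid above 0.12 rad and not (x of offcut_a in the frame of scrap_bin between -0.085 and 0.085 m and y of offcut_a in the frame of scrap_bin between -0.07 and 0.07 m and z of each of offcut_a, offcut_b in the frame of scrap_bin below 0.095 m and x of offcut_b in the frame of scrap_bin between -0.085 and 0.085 m and y of offcut_b in the frame of scrap_bin between -0.07 and 0.07 m)).
It fails at once if The marker is shifted along its rod (distance of mark from where it was at the start of the episode above 0.012 m).
It fails at once if A bystander is disturbed (moved more than 30 mm or knocked over) (distance of any of glue_bottle, mixing_cup, mosaic_plaque, glue_brush, mould_tray, resin_jar, screwdriver from where it was at the start of the episode above 0.03 m or angle between any of glue_bottle, mixing_cup, resin_jar's own z axis and vertical above 0.5 rad).
It also fails if it takes over 67 s, if anything falls off the work surface, if the arm or the gripper's body presses on something with over 40 N, if the wrist force passes 120 N, or if a joint passes its speed limit or range.

## Robot

A 6-joint arm with a two-finger parallel gripper is mounted at the origin on the work surface. World frame = base frame: x ahead of the robot, y to its left, z up, the work surface at z = 0. Lengths are in m, angles in rad, forces in N, time in s.
With the tool pointing down it reaches from about 0.275 to 0.725 m from the base axis. Payload 15.9 kg.
Tool frame: the origin (TCP) lies midway between the tips of the shut fingers; the grasp point (between the pads) lies 19 mm behind it; z points along the fingers, y is the line along which they close (so a half turn about z gives the same grasp; the last joint's range is limited). The gripper opens to 85 mm and grips with 20 to 120 N. Pads are 22 mm wide; open, the fingers measure 114 mm over their backs; the gripper's body (76 mm by 85 mm) begins 54 mm behind the grasp point. The pads swing forward as they close: fully open they stand 13 mm farther back than shut.
Start: joints at [1.212, 0.213, -0.034, 1.323, 0, 1.571], TCP at [0.176, 0.468, 0.231] pointing down, gripper open.
Joint ranges: [-2.98, 2.98], [-0.74, 1.72], [-1.14, 1.35], [-2.1, 2.04], [-1.57, 1.44], [-3.14, 3.14]. Speed limits (rad/s): [1.89, 1.89, 2.39, 2.57, 3.14, 3.14].

## Interface

Orientations are given as a rotation vector (axis times angle).
In Python, from rig import * gives the robot as it stands. The module is installed in compiled form; this text tells all that it offers.
- The arm moves only by the tool arm_command, never from a script. Its argument "targets" is a list of rows, each an object of numbers: "x", "y", "z": the shift along the tool's x, y, z in m; "ax", "ay", "az": the turn, a rotation vector about the tool's x, y, z in rad; "claw": the finger opening in m, from 0 to 0.0854. In form: [{"x": .., "y": .., "z": .., "ax": .., "ay": .., "az": .., "claw": ..}, ...]. A call has 1 to 10 rows; each row is the pose to reach, as a shift and turn from the pose commanded when the call began, along the tool's axes at that moment; what a row does not reach only later rows make up. A row lasts 1/12 s, in which the tool goes at most 41.7 mm and 7.16 degrees, less where a joint would pass 70% of its speed; a pose out of reach is approached as far as the arm can. A call with a gripper value outside its range is refused whole. The fingers move at their own pace and stop on an object; "squeeze" is the grip in N (left out, the last holds). Time passes only in rows, so rows that repeat a pose let the fingers close. It gives the time, the measured TCP pose, the force, the opening and the grip force at its end, in the units of the state.
- observe(): the state, without advancing time (a new reading comes with each control period).
- capture(name): name is "side" or "top" or "wrist"; returns the picture (480x640x3 uint8, red, green, blue); there is no depth.
- camera_model(name): a dict with "camera_matrix" (3x3 intrinsics, pixels), "dist" ([k1, k2, p1, p2, k3] as OpenCV has them; the pictures are not rectified), "T" (4x4, takes a point from camera to world coordinates). Camera axes: x right, y up, looking along -z (the intrinsics and any distortion apply to the point x, -y, -z); pixel columns grow to the right and rows downward; lengths in m; the calibration is good to about 2 mm. A picture is of the moment at which its call begins: read the wrist's pose just before it. camera_model takes no time and is no camera call; for the wrist camera it gives the pose at the moment of the call.
- job_done(): hands the job in; it is judged then, once.
The state is a dict: "time_s": time; "joint_pos": joint angles; "qvel": joint speeds; "effort": joint torques, N m; "eef_pos": TCP position; "tcp_rot": TCP orientation; "force": force on the tool from outside, world axes, zero at the start; "ft_torque": the same for the moment, N m; "gripper_width": finger opening in m; "grasp_force": force on a finger pad.
Only numpy, scipy, OpenCV 4.12 (cv2) and the standard library are available. Lean on these libraries where they do the work, as an engineer would, in place of code of your own. Each camera call takes 0.05 s, during which the arm holds its last target. There are 200 camera calls.

## Working session

There is one attempt and no reset: what is moved stays moved. The work goes in short steps, Python scripts to look and compute and a tool call to move; the robot and the scene stay as the last step left them, time stands still between calls to the robot, and variables do not carry over. Pictures are saved under pics/ and viewed, at most 10 in all, crops included, and the job is handed in when it is done.

Besides the shell and the picture viewer there is one more tool, called after "Emit:" as name(argument=value, ...), one argument or row to a line, values as JSON. arm_command: Moves the arm, as the interface text tells. Its arguments: {"type":"object","properties":{"targets":{"type":"array"},"squeeze":{"type":"number"}},"required":["targets"]}

```bash
mkdir -p pics
python3 - <<'E'
from rig import *
import cv2,numpy as np
s=observe();print(s)
for n in("top","side"):
    im=capture(n);cv2.imwrite(f"pics/{n}0.png",im[...,::-1]);m=camera_model(n);print(n,m)
E
```

```text
{'time_s': 0.0, 'joint_pos': array([ 1.21197944e+00,  2.13382725e-01, -3.50494674e-02,  1.32353130e+00,
       -2.80687072e-05,  1.57078031e+00]), 'qvel': array([ 0.00186673, -0.0018191 , -0.00079814,  0.00054861, -0.0017221 ,
        0.00099487]), 'effort': array([-3.17131751e-03, -6.86165357e+01,  4.87111151e+01,  1.79242389e-02,
       -2.19301664e-04,  3.50392713e-05]), 'eef_pos': array([0.17546825, 0.46782432, 0.23080673]), 'tcp_rot': array([-5.60552386e-01, -3.09099450e+00,  1.81171115e-03]), 'force': array([ 0.51104554, -0.4179633 ,  0.17257488]), 'ft_torque': array([-0.01728848,  0.01993847, -0.01519802]), 'grasp_force': 0.0, 'gripper_width': 0.08527457527843789}
top {'camera_matrix': array([[460.52239207,   0.        , 318.28164657],
       [  0.        , 460.52239207, 234.55310217],
       [  0.        ,   0.        ,   1.        ]]), 'dist': array([-0.08217756,  0.        ,  0.        ,  0.        ,  0.        ]), 'T': array([[ 0.00925361,  0.99730197, -0.0728228 ,  0.50498335],
       [-0.99961339,  0.00731634, -0.02682438, -0.01527252],
       [-0.02621921,  0.07304287,  0.9969841 ,  1.03879056],
       [ 0.        ,  0.        ,  0.        ,  1.        ]])}
side {'camera_matrix': array([[458.09362213,   0.        , 316.41696601],
       [  0.        , 458.09362213, 240.59818554],
       [  0.        ,   0.        ,   1.        ]]), 'dist': array([0.01519304, 0.        , 0.        , 0.        , 0.        ]), 'T': array([[ 0.93259373,  0.21643255, -0.28883541,  0.24103221],
       [-0.36043938,  0.51685612, -0.77649418, -0.89566803],
       [-0.01877226,  0.82826125,  0.56002759,  0.77390496],
       [ 0.        ,  0.        ,  0.        ,  1.        ]])}
```

View pics/top0.png

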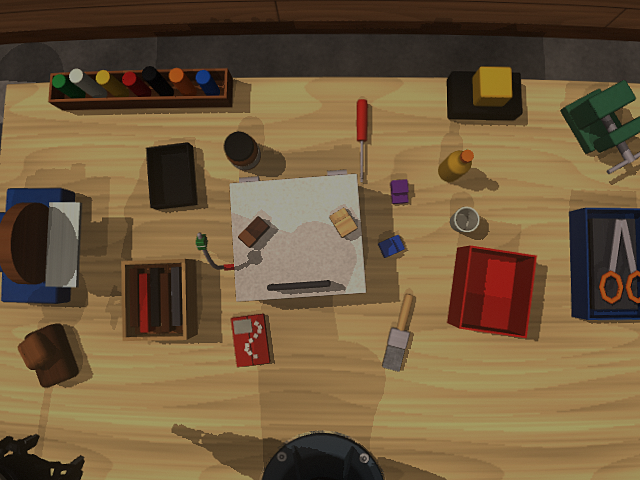

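View pics/side0.png

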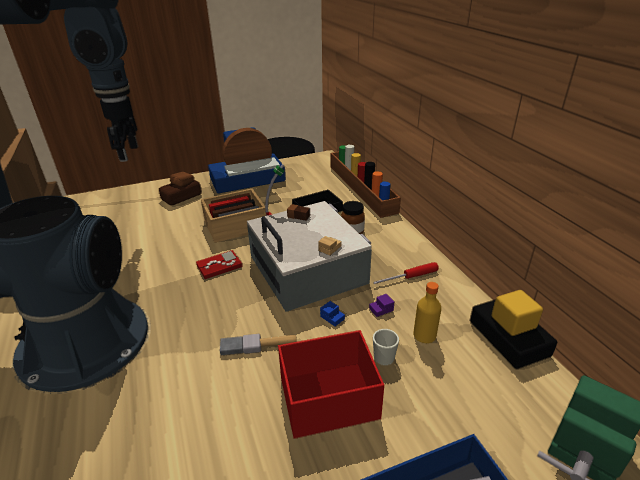

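The top view shows the bin at (495,290), offcut A at (253,232), offcut B at (343,222), the bar running (268,288)–(330,284), the pointer at (230,267) and the marker at (202,241). The side view shows A at (298,213), B at (329,245), the bar near (272,235) and the green marker at (278,172). Next I'll segment and triangulate these.

```bash
cat > h.py <<'E'
import cv2,numpy as np
from scipy.spatial.transform import Rotation as R
def ray(m,uv):
    p=cv2.undistortPoints(np.array(uv,float).reshape(-1,1,2),m["camera_matrix"],m["dist"])[:,0]
    d=np.c_[p[:,0],-p[:,1],-np.ones(len(p))]@m["T"][:3,:3].T
    return m["T"][:3,3],d
def plane(m,uv,z):
    o,d=ray(m,uv);return o+d*((z-o[2])/d[:,2])[:,None]
def tri(ms,uvs):
    A=np.zeros((3,3));b=np.zeros(3);L=[]
    for m,uv in zip(ms,uvs):
        o,d=ray(m,[uv]);d=d[0]/np.linalg.norm(d[0]);P=np.eye(3)-np.outer(d,d);A+=P;b+=P@o;L.append((P,o))
    x=np.linalg.solve(A,b);return x,[np.linalg.norm(P@(x-o)) for P,o in L]
def proj(m,X):
    c=(np.atleast_2d(X)-m["T"][:3,3])@m["T"][:3,:3]
    return cv2.projectPoints(c*[1,-1,-1],np.zeros(3),np.zeros(3),m["camera_matrix"],m["dist"])[0][:,0]
def mask(im,roi,lo,hi):
    h=cv2.cvtColor(im,cv2.COLOR_RGB2HSV);k=cv2.inRange(h,np.array(lo),np.array(hi));z=np.zeros_like(k)
    x0,y0,x1,y1=roi;z[y0:y1,x0:x1]=k[y0:y1,x0:x1]
    c=max(cv2.findContours(z,cv2.RETR_EXTERNAL,cv2.CHAIN_APPROX_NONE)[0],key=cv2.contourArea)
    return c[:,0]
def cen(c):
    M=cv2.moments(c);return (M["m10"]/M["m00"],M["m01"]/M["m00"])
E
python3 - <<'E'
from rig import *
from h import *
I={n:cv2.imread(f"pics/{n}0.png")[...,::-1].copy() for n in("top","side")}
t,s=camera_model("top"),camera_model("side")
for n,p in(("top",[(250,232),(262,225),(343,222),(336,213),(300,200),(300,260),(300,286)]),("side",[(298,213),(329,245),(325,240),(272,235),(300,235)])):
    h=cv2.cvtColor(I[n],cv2.COLOR_RGB2HSV);print(n,[(q,h[q[1],q[0]].tolist()) for q in p])
def go(name,rt,rs,lo,hi):
    a=mask(I["top"],rt,lo,hi);b=mask(I["side"],rs,lo,hi)
    X,e=tri([t,s],[cen(a),cen(b)]);print(name,cv2.minAreaRect(a),cv2.minAreaRect(b),"tri",X.round(4),np.round(e,4));return a,b
a,_=go("A",(236,212,276,255),(284,200,314,224),(0,90,20),(20,255,150))
b,_=go("B",(326,200,362,245),(314,232,346,258),(5,70,120),(25,255,255))
go("mark",(190,228,212,256),(268,160,290,190),(45,100,40),(85,255,255))
go("ptr",(218,258,238,275),(258,205,272,222),(0,120,60),(8,255,255))
for c,z in((a,.148),(b,.145)):
    q=cv2.boxPoints(cv2.minAreaRect(c));print(plane(t,q,z).round(4).tolist())
bar=mask(I["top"],(255,270,340,300),(0,0,0),(180,255,75));r=cv2.minAreaRect(bar);print(r);print(plane(t,cv2.boxPoints(r),.166).round(4).tolist())
lid=mask(I["top"],(220,165,375,310),(0,0,90),(180,50,255));ap=cv2.boxPoints(cv2.minAreaRect(lid));print(ap,plane(t,ap,.122).round(4).tolist())
bn=mask(I["top"],(430,235,550,350),(0,150,60),(6,255,255));ap=cv2.approxPolyDP(cv2.convexHull(bn),5,True)[:,0];print(ap.tolist(),plane(t,ap,.1).round(4).tolist())
cv2.imwrite("pics/topc.png",cv2.resize(I["top"][165:310,190:380],None,fx=4,fy=4)[...,::-1])
cv2.imwrite("pics/sidec.png",cv2.resize(I["side"][155:305,235:385],None,fx=4,fy=4)[...,::-1])
E
```

```text
top [((250, 232), [10, 125, 55]), ((262, 225), [11, 131, 70]), ((343, 222), [16, 141, 154]), ((336, 213), [19, 135, 161]), ((300, 200), [30, 22, 162]), ((300, 260), [15, 50, 158]), ((300, 286), [12, 49, 52])]
side [((298, 213), [11, 170, 30]), ((329, 245), [17, 135, 166]), ((325, 240), [17, 130, 200]), ((272, 235), [17, 37, 178]), ((300, 235), [17, 36, 182])]
A ((253.25, 231.75003051757812), (16.970561981201172, 28.991378784179688), 45.0) ((297.6153869628906, 211.57693481445312), (21.954147338867188, 14.139959335327148), 7.125016689300537) tri [0.5738 0.1396 0.1364] [0.0015 0.0015]
B ((342.80902099609375, 221.494384765625), (24.591951370239258, 18.01996612548828), 57.9946174621582) ((329.0, 240.5), (9.0, 22.0), 90.0) tri [ 0.5933 -0.0379  0.1477] [0.0024 0.0024]
mark ((200.0, 240.5), (9.0, 8.0), 90.0) ((278.2600402832031, 170.3200225830078), (8.800000190734863, 7.0), 36.869895935058594) tri [0.5489 0.2168 0.2321] [0.0008 0.0008]
ptr ((228.5, 266.5), (5.0, 9.0), 90.0) ((269.0, 213.0), (2.0, 4.0), 90.0) tri [0.5052 0.1894 0.121 ] [0.0013 0.0013]
[[0.566, 0.1675, 0.148], [0.6065, 0.128, 0.148], [0.5831, 0.104, 0.148], [0.5428, 0.1434, 0.148]]
[[0.607, -0.0111, 0.145], [0.626, -0.0408, 0.145], [0.5853, -0.0664, 0.145], [0.5664, -0.0368, 0.145]]
((298.5609436035156, 285.352783203125), (6.625975608825684, 63.338626861572266), 85.91438293457031)
[[0.4735, 0.1051, 0.166], [0.4833, -0.0145, 0.166], [0.4709, -0.0155, 0.166], [0.461, 0.104, 0.166]]
[[227.54224 178.60904]
 [355.87198 168.51569]
 [363.06696 259.99472]
 [234.73721 270.08807]] [[0.6847, 0.1951, 0.122], [0.7061, -0.0653, 0.122], [0.5219, -0.08, 0.122], [0.4994, 0.176, 0.122]]
[[457, 248], [536, 256], [526, 337], [447, 322]] [[0.5481, -0.2733, 0.1], [0.5327, -0.4373, 0.1], [0.368, -0.4141, 0.1], [0.3983, -0.2519, 0.1]]
```

View pics/topc.png

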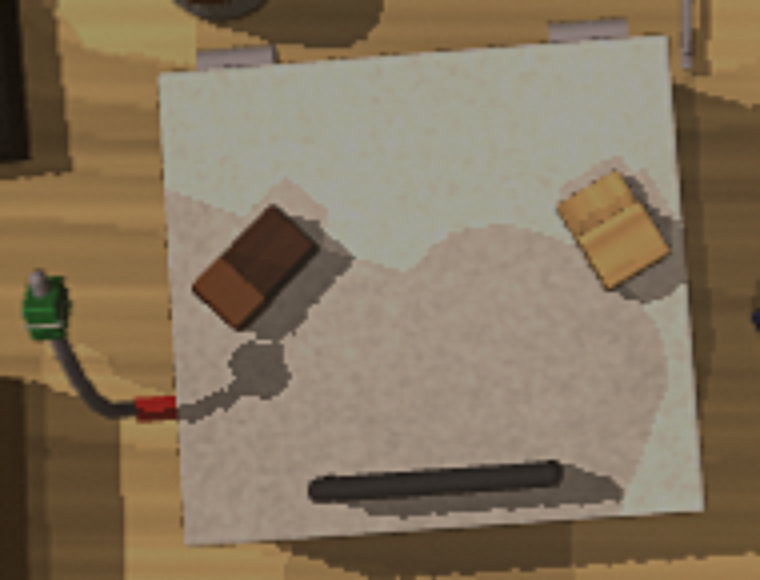

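View pics/sidec.png

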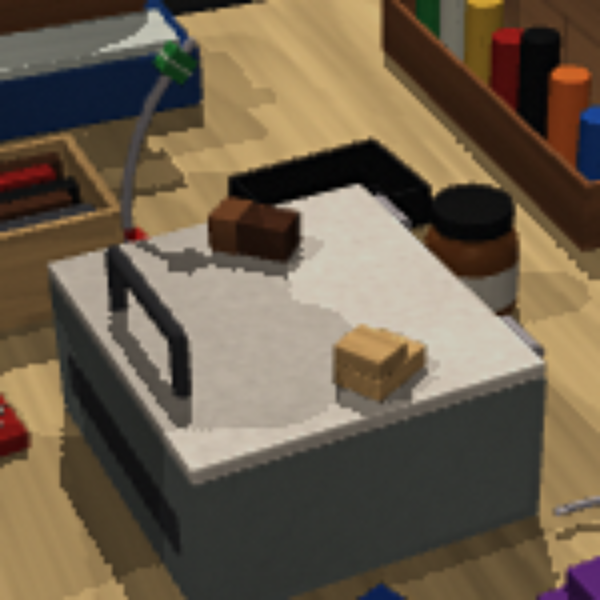

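In the top crop, A's top corners are at (275,205), (193,287), (240,328) and (318,247). B's step-top corners are at (570,237), (612,290), (670,250) and (630,200). The lid corners are at (160,72), (668,37), (703,510) and (185,545). The side crop shows the same corners, so I'll triangulate them to get heights and plan the first move.

```bash
cat >> h.py <<'E'
def yaw(rv): # world angle of tool y axis
    y=R.from_rotvec(rv).as_matrix()[:,1];return np.arctan2(y[1],y[0])
def plan(s,xyz,yw):
    Q=R.from_rotvec(s["tcp_rot"]).as_matrix();d=Q.T@(np.array(xyz)-s["eef_pos"])
    dy=(yw-yaw(s["tcp_rot"])+np.pi/2)%np.pi-np.pi/2
    G=(R.from_euler("z",yaw(s["tcp_rot"])+dy)*R.from_matrix(np.c_[[0,-1,0],[1,0,0],[0,0,1]] if 0 else np.array([[0,1,0],[1,0,0],[0,0,-1]],float))).as_matrix()
    rv=R.from_matrix(Q.T@G).as_rotvec()
    return "shift",d.round(4),"turn",rv.round(3),"len",np.linalg.norm(d).round(3)
E
python3 - <<'E'
from rig import *
from h import *
t,s=camera_model("top"),camera_model("side")
T=lambda p:(p[0]/4+190-.4,p[1]/4+165-.4)
S=lambda p:(p[0]/4+235-.4,p[1]/4+155-.4)
for n,a,b in(("A+x",(275,205),(300,210)),("A+y",(193,287),(210,203)),("A-x",(240,328),(215,245)),("B-x",(612,290),(334,348)),("B-y",(670,250),(382,365)),("B+x",(630,200),(410,342)),
  ("lid FL",(185,545),(50,267)),("lid FR",(703,510),(195,472)),("lid HR",(668,37),(543,365)),("barL",(312,489),(113,252)),("barR",(560,473),(181,330))):
    X,e=tri([t,s],[T(a),S(b)]);print(n,X.round(4),np.round(e,4))
L=plane(t,[T(p) for p in((160,72),(668,37),(703,510),(185,545))],.122);print(L.round(4).tolist(),L.mean(0))
A=plane(t,[T(p) for p in((275,205),(193,287),(240,328),(318,247))],.148);print("A",A.mean(0),A[0]-A[1],A[0]-A[3])
B=plane(t,[T(p) for p in((570,237),(612,290),(670,250),(630,200))],.152);print("Bstep",B.mean(0),B[1]-B[0],B[2]-B[1])
o=observe()
print(plan(o,(.5746,.1357,.30),.797))
E
```

```text
A+x [0.6045 0.126  0.1516] [0.001 0.001]
A+y [0.5593 0.1681 0.1454] [0.0065 0.0065]
A-x [0.5471 0.146  0.126 ] [0.0006 0.0006]
B-x [ 0.5648 -0.0382  0.1514] [0.0005 0.0005]
B-y [ 0.5844 -0.0662  0.1515] [0.0004 0.0004]
B+x [ 0.6098 -0.0471  0.1494] [0.0006 0.0006]
lid FL [0.4378 0.1732 0.119 ] [0.0002 0.0002]
lid FR [ 0.4589 -0.0849  0.1218] [0.0004 0.0004]
lid HR [ 0.6938 -0.0662  0.1226] [0.0014 0.0014]
barL [0.4677 0.1041 0.1626] [0.0009 0.0009]
barR [ 0.4771 -0.0138  0.172 ] [0.0006 0.0006]
[[0.6765, 0.1907, 0.122], [0.6952, -0.0667, 0.122], [0.4585, -0.0848, 0.122], [0.4382, 0.1726, 0.122]] [0.56710696 0.05292951 0.122     ]
A [0.5755414  0.13479685 0.148     ] [ 0.04048586 -0.03955724  0.        ] [0.02047842 0.02149683 0.        ]
Bstep [ 0.58737427 -0.04235206  0.152     ] [-0.02552476 -0.02042342  0.        ] [ 0.01955738 -0.02787715  0.        ]
('shift', array([-0.4904, -0.1709, -0.069 ]), 'turn', array([-0.001,  0.   ,  0.415]), 'len', np.float64(0.524))
```

Emit:
arm_command(
  targets=[
    {"z": -0.04, "claw": 0.06},
    {"z": -0.08, "claw": 0.06},
    {"x": -0.04, "y": -0.014, "z": -0.08, "az": 0.05, "claw": 0.06},
    {"x": -0.08, "y": -0.028, "z": -0.08, "az": 0.1, "claw": 0.06},
    {"x": -0.12, "y": -0.042, "z": -0.08, "az": 0.15, "claw": 0.06},
    {"x": -0.155, "y": -0.055, "z": -0.08, "az": 0.2, "claw": 0.06},
    {"x": -0.19, "y": -0.068, "z": -0.08, "az": 0.25, "claw": 0.06},
    {"x": -0.225, "y": -0.08, "z": -0.08, "az": 0.3, "claw": 0.06},
    {"x": -0.26, "y": -0.092, "z": -0.08, "az": 0.35, "claw": 0.06},
    {"x": -0.295, "y": -0.104, "z": -0.08, "az": 0.4, "claw": 0.06},
  ],
  squeeze=40,
)

```text
$.targets[0]: bad value
```

```bash
python3 -c "
from rig import *
from h import *
o=observe();print(o['time_s'],o['eef_pos'],o['joint_pos']);print(plan(o,(.5755,.1348,.30),.797))"
```

```text
0.1 [0.1754311  0.46788406 0.23088055] [ 1.21205599e+00  2.13281217e-01 -3.49911929e-02  1.32350233e+00
  2.74142432e-05  1.57082499e+00]
('shift', array([-0.4915, -0.1715, -0.069 ]), 'turn', array([-0.001,  0.   ,  0.415]), 'len', np.float64(0.525))
```

Emit:
arm_command(
  targets=[
    {"x": 0, "y": 0, "z": -0.04, "ax": 0, "ay": 0, "az": 0, "claw": 0.06},
    {"x": 0, "y": 0, "z": -0.08, "ax": 0, "ay": 0, "az": 0, "claw": 0.06},
    {"x": -0.3, "y": -0.105, "z": -0.08, "ax": 0, "ay": 0, "az": 0.4, "claw": 0.06},
    {"x": -0.3, "y": -0.105, "z": -0.08, "ax": 0, "ay": 0, "az": 0.4, "claw": 0.06},
    {"x": -0.3, "y": -0.105, "z": -0.08, "ax": 0, "ay": 0, "az": 0.4, "claw": 0.06},
    {"x": -0.3, "y": -0.105, "z": -0.08, "ax": 0, "ay": 0, "az": 0.4, "claw": 0.06},
    {"x": -0.3, "y": -0.105, "z": -0.08, "ax": 0, "ay": 0, "az": 0.4, "claw": 0.06},
    {"x": -0.3, "y": -0.105, "z": -0.08, "ax": 0, "ay": 0, "az": 0.4, "claw": 0.06},
    {"x": -0.3, "y": -0.105, "z": -0.08, "ax": 0, "ay": 0, "az": 0.4, "claw": 0.06},
    {"x": -0.3, "y": -0.105, "z": -0.08, "ax": 0, "ay": 0, "az": 0.4, "claw": 0.06},
  ],
  squeeze=40,
)

```text
time_s: 0.93
eef_pos: [0.4217, 0.2618, 0.311]
tcp_rot: [1.166, 2.917, -0.001]
force: [0.1, 0.6, 1.0]
gripper_width: 0.06
grasp_force: 0.0
```

```bash
python3 -c "
from rig import *
from h import *
o=observe();print(o['time_s'],o['eef_pos'],o['joint_pos']);print(plan(o,(.5755,.1348,.30),.797))"
```

```text
0.9333 [0.42168668 0.26179102 0.31097064] [ 5.55946259e-01  2.09001225e-01  1.60950150e-01  1.52325403e+00
 -5.65058114e-04  1.31648652e+00]
('shift', array([-0.199,  0.014,  0.011]), 'turn', array([-0.001,  0.   ,  0.013]), 'len', np.float64(0.2))
```

Emit:
arm_command(
  targets=[
    {"x": -0.199, "y": 0.014, "z": 0, "ax": 0, "ay": 0, "az": 0.013, "claw": 0.06},
    {"x": -0.199, "y": 0.014, "z": 0, "ax": 0, "ay": 0, "az": 0.013, "claw": 0.06},
    {"x": -0.199, "y": 0.014, "z": 0, "ax": 0, "ay": 0, "az": 0.013, "claw": 0.06},
    {"x": -0.199, "y": 0.014, "z": 0, "ax": 0, "ay": 0, "az": 0.013, "claw": 0.06},
    {"x": -0.199, "y": 0.014, "z": 0, "ax": 0, "ay": 0, "az": 0.013, "claw": 0.06},
    {"x": -0.199, "y": 0.014, "z": 0, "ax": 0, "ay": 0, "az": 0.013, "claw": 0.06},
    {"x": -0.199, "y": 0.014, "z": 0, "ax": 0, "ay": 0, "az": 0.013, "claw": 0.06},
  ],
)

```text
time_s: 1.52
eef_pos: [0.5744, 0.1365, 0.3101]
tcp_rot: [-1.186, -2.908, 0.002]
force: [-0.7, 0.7, 0.4]
gripper_width: 0.0602
grasp_force: 0.0
```

```bash
python3 -c "
from rig import *
from h import *
o=observe();m=camera_model('wrist');im=capture('wrist');cv2.imwrite('pics/w1.png',im[...,::-1])
print(plan(o,(.5755,.1348,.124),.797))
print(m['T'].round(3).tolist())
for p in ((.5755,.1348,.148),(.5489,.2168,.2321)): print(proj(m,p))
c=mask(im,(0,0,639,479),(0,90,15),(20,255,140));q=cv2.minAreaRect(c);P=plane(m,cv2.boxPoints(q),.148);print(q,P.round(4).tolist(),P.mean(0))
"
```

```text
('shift', array([-0.0021, -0.0002,  0.1861]), 'turn', array([-0.001, -0.001, -0.001]), 'len', np.float64(0.186))
[[0.699, -0.679, -0.223, 0.517], [0.715, 0.664, 0.22, 0.194], [-0.001, -0.313, 0.95, 0.452], [0.0, 0.0, 0.0, 1.0]]
[[311.06877089 225.22620808]]
[[375.7771128  140.88289106]]
((555.0, 333.0), (290.0, 166.0), 90.0) [[0.6505, 0.2601, 0.148], [0.753, 0.3651, 0.148], [1.0744, 0.1957, 0.148], [0.9345, 0.0532, 0.148]] [0.85310648 0.21851498 0.148     ]
```

View pics/w1.png

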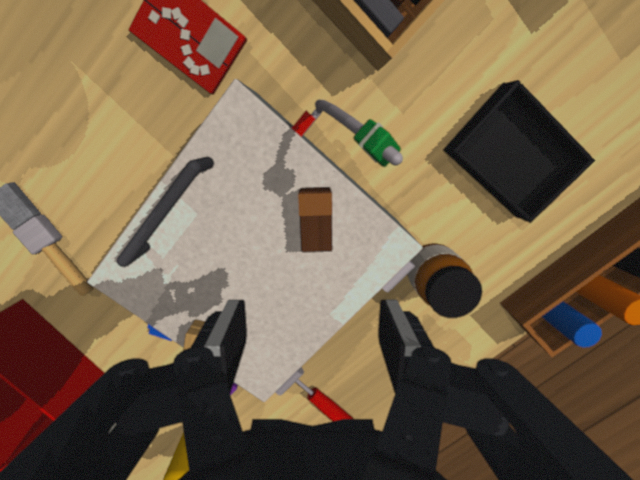

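The wrist view shows A's top face spanning about (300–332, 188–250), square to the fingers. The marker's white line is at (376,137), close to the prediction. I'll refine A's position from this view.

```bash
python3 -c "
from rig import *
from h import *
o=observe();m=camera_model('wrist');im=cv2.imread('pics/w1.png')[...,::-1].copy()
c=mask(im,(285,175,345,262),(0,100,15),(20,255,140));q=cv2.minAreaRect(c);P=plane(m,cv2.boxPoints(q),.148);print(q,P.round(4).tolist(),P.mean(0))
print(plan(o,P.mean(0)-[0,0,.024],.797))
"
```

```text
((314.4999694824219, 218.99998474121094), (61.99999237060547, 32.99999237060547), 90.0) [[0.5425, 0.1513, 0.148], [0.5629, 0.1721, 0.148], [0.6051, 0.1323, 0.148], [0.5836, 0.1102, 0.148]] [0.57351228 0.14148066 0.148     ]
('shift', array([0.0027, 0.003 , 0.1866]), 'turn', array([-0.001, -0.001,  0.001]), 'len', np.float64(0.187))
```

Emit:
arm_command(
  targets=[
    {"x": 0, "y": 0.001, "z": 0.04, "ax": 0, "ay": 0, "az": 0, "claw": 0.06},
    {"x": 0, "y": 0.001, "z": 0.08, "ax": 0, "ay": 0, "az": 0, "claw": 0.06},
    {"x": 0, "y": 0.001, "z": 0.12, "ax": 0, "ay": 0, "az": 0, "claw": 0.06},
    {"x": 0, "y": 0.001, "z": 0.15, "ax": 0, "ay": 0, "az": 0, "claw": 0.06},
    {"x": 0, "y": 0.001, "z": 0.17, "ax": 0, "ay": 0, "az": 0, "claw": 0.06},
    {"x": 0, "y": 0.001, "z": 0.18, "ax": 0, "ay": 0, "az": 0, "claw": 0.06},
    {"x": 0, "y": 0.001, "z": 0.185, "ax": 0, "ay": 0, "az": 0, "claw": 0.06},
    {"x": 0, "y": 0.001, "z": 0.185, "ax": 0, "ay": 0, "az": 0, "claw": 0.06},
  ],
)

```text
time_s: 2.23
eef_pos: [0.5739, 0.1391, 0.1265]
tcp_rot: [-1.181, -2.911, 0.0]
force: [0.4, 1.0, -0.5]
gripper_width: 0.0598
grasp_force: 0.0
```

Emit:
arm_command(
  targets=[
    {"x": 0, "y": 0, "z": 0, "ax": 0, "ay": 0, "az": 0, "claw": 0.0},
    {"x": 0, "y": 0, "z": 0, "ax": 0, "ay": 0, "az": 0, "claw": 0.0},
    {"x": 0, "y": 0, "z": 0, "ax": 0, "ay": 0, "az": 0, "claw": 0.0},
    {"x": 0, "y": 0, "z": 0, "ax": 0, "ay": 0, "az": 0, "claw": 0.0},
    {"x": 0, "y": 0, "z": 0, "ax": 0, "ay": 0, "az": 0, "claw": 0.0},
    {"x": 0, "y": 0, "z": 0, "ax": 0, "ay": 0, "az": 0, "claw": 0.0},
  ],
  squeeze=40,
)

```text
time_s: 2.73
eef_pos: [0.5751, 0.1388, 0.1278]
tcp_rot: [1.182, 2.909, 0.002]
force: [-1.8, 0.8, 6.7]
gripper_width: 0.0293
grasp_force: 42.2
```

Emit:
arm_command(
  targets=[
    {"x": 0, "y": 0, "z": -0.02, "ax": 0, "ay": 0, "az": 0, "claw": 0.0},
    {"x": 0, "y": 0, "z": -0.06, "ax": 0, "ay": 0, "az": 0, "claw": 0.0},
    {"x": 0, "y": 0, "z": -0.1, "ax": 0, "ay": 0, "az": 0, "claw": 0.0},
    {"x": 0, "y": 0, "z": -0.13, "ax": 0, "ay": 0, "az": 0, "claw": 0.0},
    {"x": 0, "y": 0, "z": -0.13, "ax": 0, "ay": 0, "az": 0, "claw": 0.0},
  ],
)

```text
time_s: 3.15
eef_pos: [0.5764, 0.1389, 0.2635]
tcp_rot: [1.18, 2.903, 0.009]
force: [1.9, -0.6, -0.8]
gripper_width: 0.0294
grasp_force: 41.2
```

```bash
python3 -c "
from rig import *
from h import *
o=observe();print(o['gripper_width'],o['grasp_force'],o['eef_pos'],o['joint_pos'])
print(plan(o,(.48,-.352,.25),1.4))
print(plan(o,(.48,-.352,.25),.1))
print(plan(o,(.48,-.352,.25),-.2))
"
```

```text
0.029389586691028483 41.20255172252655 [0.57639487 0.13888992 0.2634984 ] [ 2.36469954e-01  4.03935591e-01  3.08102463e-01  1.46546683e+00
 -2.71983991e-05  1.00833109e+00]
('shift', array([-0.2732, -0.4191,  0.0115]), 'turn', array([ 0.006,  0.007, -0.601]), 'len', np.float64(0.5))
('shift', array([-0.2732, -0.4191,  0.0115]), 'turn', array([0.009, 0.002, 0.699]), 'len', np.float64(0.5))
('shift', array([-0.2732, -0.4191,  0.0115]), 'turn', array([0.01 , 0.001, 0.999]), 'len', np.float64(0.5))
```

Emit:
arm_command(
  targets=[
    {"x": -0.273, "y": -0.419, "z": 0, "ax": 0, "ay": 0, "az": 0.7, "claw": 0.0},
    {"x": -0.273, "y": -0.419, "z": 0, "ax": 0, "ay": 0, "az": 0.7, "claw": 0.0},
    {"x": -0.273, "y": -0.419, "z": 0, "ax": 0, "ay": 0, "az": 0.7, "claw": 0.0},
    {"x": -0.273, "y": -0.419, "z": 0, "ax": 0, "ay": 0, "az": 0.7, "claw": 0.0},
    {"x": -0.273, "y": -0.419, "z": 0, "ax": 0, "ay": 0, "az": 0.7, "claw": 0.0},
    {"x": -0.273, "y": -0.419, "z": 0, "ax": 0, "ay": 0, "az": 0.7, "claw": 0.0},
    {"x": -0.273, "y": -0.419, "z": 0, "ax": 0, "ay": 0, "az": 0.7, "claw": 0.0},
    {"x": -0.273, "y": -0.419, "z": 0, "ax": 0, "ay": 0, "az": 0.7, "claw": 0.0},
    {"x": -0.273, "y": -0.419, "z": 0, "ax": 0, "ay": 0, "az": 0.7, "claw": 0.0},
    {"x": -0.273, "y": -0.419, "z": 0, "ax": 0, "ay": 0, "az": 0.7, "claw": 0.0},
  ],
)

```text
time_s: 3.98
eef_pos: [0.4932, -0.2725, 0.2572]
tcp_rot: [2.108, 2.327, 0.001]
force: [0.9, 0.2, -1.4]
gripper_width: 0.0288
grasp_force: 41.2
```

```bash
python3 -c "
from rig import *
from h import *
o=observe();print(o['gripper_width'],o['grasp_force'],o['eef_pos'],o['joint_pos'])
print(plan(o,(.48,-.352,.25),.1))
print(plan(o,(.48,-.352,.09),.1))
"
```

```text
0.02880292611785522 41.18026256561279 [ 0.49318051 -0.27245187  0.25716406] [-5.04743164e-01  3.45077644e-01  2.07095200e-01  1.43141636e+00
  5.31380065e-05  9.67191045e-01]
('shift', array([-0.0779, -0.021 ,  0.0072]), 'turn', array([ 0.001,  0.001, -0.001]), 'len', np.float64(0.081))
('shift', array([-0.0777, -0.0212,  0.1672]), 'turn', array([ 0.001,  0.001, -0.001]), 'len', np.float64(0.186))
```

Emit:
arm_command(
  targets=[
    {"x": -0.078, "y": -0.021, "z": 0, "ax": 0, "ay": 0, "az": 0, "claw": 0.0},
    {"x": -0.078, "y": -0.021, "z": 0, "ax": 0, "ay": 0, "az": 0, "claw": 0.0},
    {"x": -0.078, "y": -0.021, "z": 0.0, "ax": 0, "ay": 0, "az": 0, "claw": 0.0},
    {"x": -0.078, "y": -0.021, "z": 0.04, "ax": 0, "ay": 0, "az": 0, "claw": 0.0},
    {"x": -0.078, "y": -0.021, "z": 0.08, "ax": 0, "ay": 0, "az": 0, "claw": 0.0},
    {"x": -0.078, "y": -0.021, "z": 0.12, "ax": 0, "ay": 0, "az": 0, "claw": 0.0},
    {"x": -0.078, "y": -0.021, "z": 0.16, "ax": 0, "ay": 0, "az": 0, "claw": 0.0},
    {"x": -0.078, "y": -0.021, "z": 0.18, "ax": 0, "ay": 0, "az": 0, "claw": 0.0},
    {"x": -0.078, "y": -0.021, "z": 0.18, "ax": 0, "ay": 0, "az": 0, "claw": 0.0},
  ],
)

```text
time_s: 4.73
eef_pos: [0.4785, -0.3485, 0.0722]
tcp_rot: [-2.105, -2.324, 0.001]
force: [-0.6, -0.0, -1.3]
gripper_width: 0.0289
grasp_force: 41.1
```

Emit:
arm_command(
  targets=[
    {"x": 0, "y": 0, "z": 0, "ax": 0, "ay": 0, "az": 0, "claw": 0.055},
    {"x": 0, "y": 0, "z": 0, "ax": 0, "ay": 0, "az": 0, "claw": 0.055},
    {"x": 0, "y": 0, "z": 0, "ax": 0, "ay": 0, "az": 0, "claw": 0.055},
    {"x": 0, "y": 0, "z": 0, "ax": 0, "ay": 0, "az": 0, "claw": 0.055},
    {"x": 0, "y": 0, "z": -0.04, "ax": 0, "ay": 0, "az": 0, "claw": 0.055},
    {"x": 0, "y": 0, "z": -0.08, "ax": 0, "ay": 0, "az": 0, "claw": 0.055},
    {"x": 0, "y": 0, "z": -0.12, "ax": 0, "ay": 0, "az": 0, "claw": 0.06},
    {"x": 0, "y": 0, "z": -0.16, "ax": 0, "ay": 0, "az": 0, "claw": 0.06},
    {"x": 0, "y": 0, "z": -0.18, "ax": 0, "ay": 0, "az": 0, "claw": 0.06},
    {"x": 0, "y": 0, "z": -0.18, "ax": 0, "ay": 0, "az": 0, "claw": 0.06},
  ],
)

```text
time_s: 5.57
eef_pos: [0.4823, -0.3512, 0.2628]
tcp_rot: [2.103, 2.322, 0.001]
force: [0.2, -0.5, 0.1]
gripper_width: 0.0602
grasp_force: 0.0
```

```bash
python3 -c "
from rig import *
from h import *
o=observe();print(o['eef_pos'],o['joint_pos'])
im=capture('top');cv2.imwrite('pics/t2.png',im[...,::-1]);im=capture('side');cv2.imwrite('pics/s2.png',im[...,::-1])
print(plan(o,(.588,-.0425,.25),-.96))
print(plan(o,(.588,-.0425,.25),-.96+3.1416))
"
```

```text
[ 0.48226485 -0.35121384  0.26276958] [-6.29422658e-01  4.12818296e-01  3.19468712e-01  1.46835288e+00
 -3.50966139e-05  8.42362255e-01]
('shift', array([0.2968, 0.1357, 0.0119]), 'turn', array([0.009, 0.002, 1.059]), 'len', np.float64(0.327))
('shift', array([0.2968, 0.1357, 0.0119]), 'turn', array([0.009, 0.002, 1.059]), 'len', np.float64(0.327))
```

View pics/s2.png

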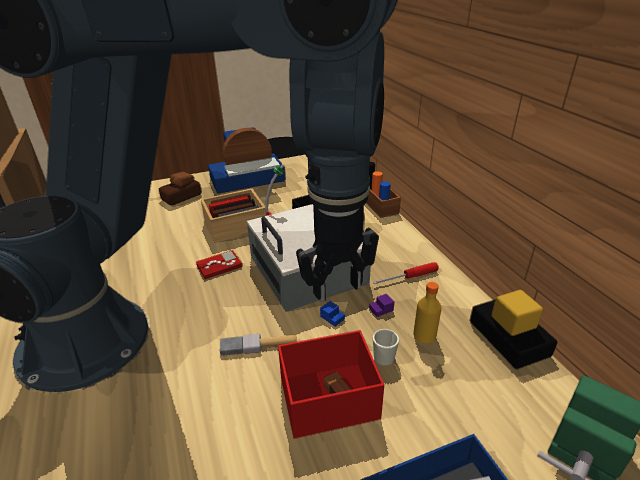

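The side view shows A lying in the bin at (335,385). Next is B.

Emit:
arm_command(
  targets=[
    {"x": 0.297, "y": 0.136, "z": -0.01, "ax": 0, "ay": 0, "az": 1.05, "claw": 0.065},
    {"x": 0.297, "y": 0.136, "z": -0.01, "ax": 0, "ay": 0, "az": 1.05, "claw": 0.065},
    {"x": 0.297, "y": 0.136, "z": -0.01, "ax": 0, "ay": 0, "az": 1.05, "claw": 0.065},
    {"x": 0.297, "y": 0.136, "z": -0.01, "ax": 0, "ay": 0, "az": 1.05, "claw": 0.065},
    {"x": 0.297, "y": 0.136, "z": -0.01, "ax": 0, "ay": 0, "az": 1.05, "claw": 0.065},
    {"x": 0.297, "y": 0.136, "z": -0.01, "ax": 0, "ay": 0, "az": 1.05, "claw": 0.065},
    {"x": 0.297, "y": 0.136, "z": -0.01, "ax": 0, "ay": 0, "az": 1.05, "claw": 0.065},
    {"x": 0.297, "y": 0.136, "z": -0.01, "ax": 0, "ay": 0, "az": 1.05, "claw": 0.065},
    {"x": 0.297, "y": 0.136, "z": -0.01, "ax": 0, "ay": 0, "az": 1.05, "claw": 0.065},
    {"x": 0.297, "y": 0.136, "z": -0.01, "ax": 0, "ay": 0, "az": 1.05, "claw": 0.065},
  ],
)

```text
time_s: 6.5
eef_pos: [0.587, -0.0374, 0.2651]
tcp_rot: [-2.993, -0.951, 0.002]
force: [-0.0, -0.4, -0.4]
gripper_width: 0.0646
grasp_force: 0.0
```

```bash
python3 -c "
from rig import *
from h import *
o=observe();m=camera_model('wrist');im=capture('wrist');cv2.imwrite('pics/w2.png',im[...,::-1])
print(o['eef_pos'],yaw(o['tcp_rot']));print(proj(m,[(.5874,-.0424,.152)]))
u,v=map(int,proj(m,[(.5874,-.0424,.152)])[0])
c=mask(im,(max(u-70,0),max(v-70,0),u+70,v+70),(5,80,60),(25,255,255));q=cv2.minAreaRect(c);P=plane(m,cv2.boxPoints(q),.148);print(q,P.round(4).tolist(),P.mean(0))
print(plan(o,(.590,-.0405,.25),-.95))
"
```

```text
[ 0.58702023 -0.0374473   0.26514321] -0.9556097250873917
[[318.40792226 242.59041372]]
((374.22076416015625, 268.4409484863281), (66.51200866699219, 145.05502319335938), 33.388511657714844) [[0.5312, -0.0703, 0.148], [0.65, -0.0605, 0.148], [0.6528, -0.1139, 0.148], [0.5297, -0.131, 0.148]] [ 0.59093145 -0.09392491  0.148     ]
('shift', array([0.0007, 0.0042, 0.0151]), 'turn', array([-0.002,  0.001, -0.006]), 'len', np.float64(0.016))
```

View pics/w2.png

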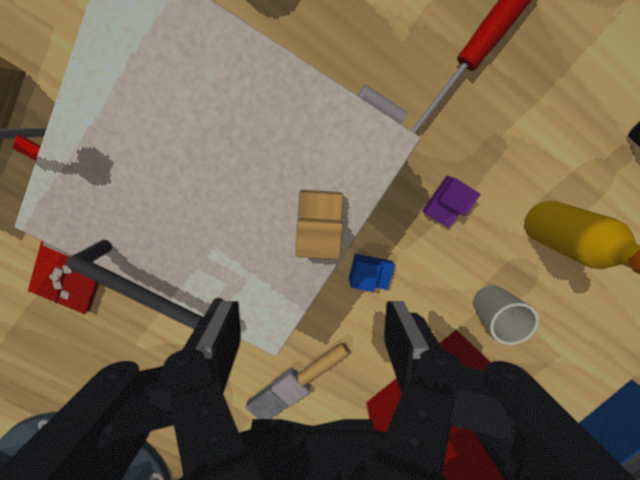

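The wrist view has B's step centred at about (319,239), against a predicted (318,243), and square to the fingers. I'll descend and grasp it.

Emit:
arm_command(
  targets=[
    {"x": 0, "y": 0.004, "z": 0.03, "ax": 0, "ay": 0, "az": 0, "claw": 0.065},
    {"x": 0, "y": 0.004, "z": 0.07, "ax": 0, "ay": 0, "az": 0, "claw": 0.065},
    {"x": 0, "y": 0.004, "z": 0.1, "ax": 0, "ay": 0, "az": 0, "claw": 0.065},
    {"x": 0, "y": 0.004, "z": 0.12, "ax": 0, "ay": 0, "az": 0, "claw": 0.065},
    {"x": 0, "y": 0.004, "z": 0.13, "ax": 0, "ay": 0, "az": 0, "claw": 0.065},
    {"x": 0, "y": 0.004, "z": 0.137, "ax": 0, "ay": 0, "az": 0, "claw": 0.065},
    {"x": 0, "y": 0.004, "z": 0.137, "ax": 0, "ay": 0, "az": 0, "claw": 0.065},
  ],
)

```text
time_s: 7.13
eef_pos: [0.5884, -0.045, 0.1286]
tcp_rot: [-2.991, -0.959, 0.002]
force: [0.5, 0.1, -0.9]
gripper_width: 0.0652
grasp_force: 0.0
```

Emit:
arm_command(
  targets=[
    {"x": 0, "y": 0, "z": 0, "ax": 0, "ay": 0, "az": 0, "claw": 0.0},
    {"x": 0, "y": 0, "z": 0, "ax": 0, "ay": 0, "az": 0, "claw": 0.0},
    {"x": 0, "y": 0, "z": 0, "ax": 0, "ay": 0, "az": 0, "claw": 0.0},
    {"x": 0, "y": 0, "z": 0, "ax": 0, "ay": 0, "az": 0, "claw": 0.0},
    {"x": 0, "y": 0, "z": 0, "ax": 0, "ay": 0, "az": 0, "claw": 0.0},
    {"x": 0, "y": 0, "z": 0, "ax": 0, "ay": 0, "az": 0, "claw": 0.0},
  ],
)

```text
time_s: 7.63
eef_pos: [0.5898, -0.0445, 0.1307]
tcp_rot: [2.991, 0.958, 0.003]
force: [-0.9, -0.6, 7.4]
gripper_width: 0.0354
grasp_force: 44.1
```

Emit:
arm_command(
  targets=[
    {"x": 0, "y": 0, "z": -0.02, "ax": 0, "ay": 0, "az": 0, "claw": 0.0},
    {"x": 0, "y": 0, "z": -0.06, "ax": 0, "ay": 0, "az": 0, "claw": 0.0},
    {"x": 0, "y": 0, "z": -0.1, "ax": 0, "ay": 0, "az": 0, "claw": 0.0},
    {"x": 0, "y": 0, "z": -0.13, "ax": 0, "ay": 0, "az": 0, "claw": 0.0},
    {"x": 0, "y": 0, "z": -0.13, "ax": 0, "ay": 0, "az": 0, "claw": 0.0},
  ],
)

```text
time_s: 8.05
eef_pos: [0.5911, -0.0445, 0.2665]
tcp_rot: [2.988, 0.957, 0.014]
force: [1.9, 0.2, -0.5]
gripper_width: 0.0354
grasp_force: 43.2
```

```bash
python3 -c "
from rig import *
from h import *
o=observe();print(o['gripper_width'],o['grasp_force'],o['eef_pos'],o['joint_pos'])
print(plan(o,(.45,-.352,.25),.1))
"
```

```text
0.035406665227530804 43.2287909835577 [ 0.59106561 -0.04448003  0.26651877] [-7.50993595e-02  4.04032506e-01  3.15844839e-01  1.47304514e+00
 -2.44805910e-05  2.44642653e+00]
('shift', array([-0.2936,  0.1682,  0.0154]), 'turn', array([ 0.009, -0.003, -1.051]), 'len', np.float64(0.339))
```

Emit:
arm_command(
  targets=[
    {"x": -0.294, "y": 0.168, "z": 0, "ax": 0, "ay": 0, "az": -1.05, "claw": 0.0},
    {"x": -0.294, "y": 0.168, "z": 0, "ax": 0, "ay": 0, "az": -1.05, "claw": 0.0},
    {"x": -0.294, "y": 0.168, "z": 0, "ax": 0, "ay": 0, "az": -1.05, "claw": 0.0},
    {"x": -0.294, "y": 0.168, "z": 0, "ax": 0, "ay": 0, "az": -1.05, "claw": 0.0},
    {"x": -0.294, "y": 0.168, "z": 0, "ax": 0, "ay": 0, "az": -1.05, "claw": 0.0},
    {"x": -0.294, "y": 0.168, "z": 0, "ax": 0, "ay": 0, "az": -1.05, "claw": 0.0},
    {"x": -0.294, "y": 0.168, "z": 0, "ax": 0, "ay": 0, "az": -1.05, "claw": 0.0},
    {"x": -0.294, "y": 0.168, "z": 0, "ax": 0, "ay": 0, "az": -1.05, "claw": 0.0},
    {"x": -0.294, "y": 0.168, "z": 0, "ax": 0, "ay": 0, "az": -1.05, "claw": 0.0},
    {"x": -0.294, "y": 0.168, "z": 0, "ax": 0, "ay": 0, "az": -1.05, "claw": 0.0},
  ],
)

```text
time_s: 8.88
eef_pos: [0.445, -0.3562, 0.2597]
tcp_rot: [2.099, 2.336, -0.002]
force: [-0.1, -1.2, -0.9]
gripper_width: 0.0348
grasp_force: 43.2
```

```bash
python3 -c "
from rig import *
from h import *
o=observe();print(o['gripper_width'],o['eef_pos'])
print(plan(o,(.45,-.352,.09),.1))
"
```

```text
0.0347834389105796 [ 0.44496181 -0.35618253  0.25966697]
('shift', array([0.0039, 0.0055, 0.1697]), 'turn', array([-0.   ,  0.002,  0.007]), 'len', np.float64(0.17))
```

Emit:
arm_command(
  targets=[
    {"x": 0.004, "y": 0.006, "z": 0.04, "ax": 0, "ay": 0, "az": 0, "claw": 0.0},
    {"x": 0.004, "y": 0.006, "z": 0.08, "ax": 0, "ay": 0, "az": 0, "claw": 0.0},
    {"x": 0.004, "y": 0.006, "z": 0.12, "ax": 0, "ay": 0, "az": 0, "claw": 0.0},
    {"x": 0.004, "y": 0.006, "z": 0.15, "ax": 0, "ay": 0, "az": 0, "claw": 0.0},
    {"x": 0.004, "y": 0.006, "z": 0.17, "ax": 0, "ay": 0, "az": 0, "claw": 0.0},
    {"x": 0.004, "y": 0.006, "z": 0.17, "ax": 0, "ay": 0, "az": 0, "claw": 0.0},
  ],
)

```text
time_s: 9.38
eef_pos: [0.4511, -0.3457, 0.0857]
tcp_rot: [-2.105, -2.324, 0.001]
force: [-1.3, -0.1, -0.9]
gripper_width: 0.0351
grasp_force: 43.2
```

Emit:
arm_command(
  targets=[
    {"x": 0, "y": 0, "z": 0, "ax": 0, "ay": 0, "az": 0, "claw": 0.06},
    {"x": 0, "y": 0, "z": 0, "ax": 0, "ay": 0, "az": 0, "claw": 0.06},
    {"x": 0, "y": 0, "z": 0, "ax": 0, "ay": 0, "az": 0, "claw": 0.06},
    {"x": 0, "y": 0, "z": 0, "ax": 0, "ay": 0, "az": 0, "claw": 0.06},
    {"x": 0, "y": 0, "z": -0.04, "ax": 0, "ay": 0, "az": 0, "claw": 0.06},
    {"x": 0, "y": 0, "z": -0.08, "ax": 0, "ay": 0, "az": 0, "claw": 0.06},
    {"x": 0, "y": 0, "z": -0.12, "ax": 0, "ay": 0, "az": 0, "claw": 0.06},
    {"x": 0, "y": 0, "z": -0.16, "ax": 0, "ay": 0, "az": 0, "claw": 0.06},
    {"x": 0, "y": 0, "z": -0.18, "ax": 0, "ay": 0, "az": 0, "claw": 0.06},
    {"x": 0, "y": 0, "z": -0.18, "ax": 0, "ay": 0, "az": 0, "claw": 0.06},
  ],
)

```text
time_s: 10.22
eef_pos: [0.4543, -0.3484, 0.2755]
tcp_rot: [2.103, 2.322, 0.001]
force: [0.0, -0.6, 0.8]
gripper_width: 0.0602
grasp_force: 0.0
```

```bash
python3 -c "
from rig import *
from h import *
o=observe();print(o['eef_pos'])
im=capture('side');w=capture('wrist');cv2.imwrite('pics/s3.png',np.hstack([im[140:440,200:500],cv2.resize(w,(400,300))])[...,::-1])
print(plan(o,(.4724,.0457,.26),.077))
"
```

```text
[ 0.45428371 -0.34843402  0.27546662]
('shift', array([0.3905, 0.0569, 0.0135]), 'turn', array([0.006, 0.006, 0.022]), 'len', np.float64(0.395))
```

View pics/s3.png

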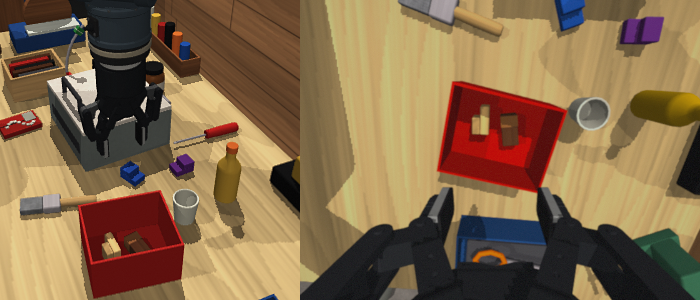

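Both offcuts are in the bin, at (482,120) and (510,130) in the wrist half. Next I'll move over the bar.

Emit:
arm_command(
  targets=[
    {"x": 0.39, "y": 0.057, "z": 0, "ax": 0, "ay": 0, "az": 0.022, "claw": 0.055},
    {"x": 0.39, "y": 0.057, "z": 0, "ax": 0, "ay": 0, "az": 0.022, "claw": 0.055},
    {"x": 0.39, "y": 0.057, "z": 0, "ax": 0, "ay": 0, "az": 0.022, "claw": 0.055},
    {"x": 0.39, "y": 0.057, "z": 0, "ax": 0, "ay": 0, "az": 0.022, "claw": 0.055},
    {"x": 0.39, "y": 0.057, "z": 0, "ax": 0, "ay": 0, "az": 0.022, "claw": 0.055},
    {"x": 0.39, "y": 0.057, "z": 0, "ax": 0, "ay": 0, "az": 0.022, "claw": 0.055},
    {"x": 0.39, "y": 0.057, "z": 0, "ax": 0, "ay": 0, "az": 0.022, "claw": 0.055},
    {"x": 0.39, "y": 0.057, "z": 0, "ax": 0, "ay": 0, "az": 0.022, "claw": 0.055},
    {"x": 0.39, "y": 0.057, "z": 0, "ax": 0, "ay": 0, "az": 0.022, "claw": 0.055},
    {"x": 0.39, "y": 0.057, "z": 0, "ax": 0, "ay": 0, "az": 0.022, "claw": 0.055},
  ],
)

```text
time_s: 11.15
eef_pos: [0.4701, 0.0502, 0.2684]
tcp_rot: [-2.131, -2.307, 0.001]
force: [0.6, -0.4, -0.4]
gripper_width: 0.055
grasp_force: 0.0
```

```bash
python3 -c "
from rig import *
from h import *
o=observe();m=camera_model('wrist');im=capture('wrist');cv2.imwrite('pics/w4.png',im[...,::-1])
print(o['eef_pos'],yaw(o['tcp_rot']));e=proj(m,[(.4724,.0457,.168),(.468,.1005,.168),(.4766,-.0092,.168)]);print(e)
u,v=map(int,e[0])
h=cv2.cvtColor(im,cv2.COLOR_RGB2HSV);k=np.zeros(h.shape[:2],np.uint8);k[v-50:v+50,:]=(h[v-50:v+50,:,2]<75)*255
n,l,st,ce=cv2.connectedComponentsWithStats(k);print([(s.tolist(),c.round(1).tolist()) for s,c in zip(st[1:],ce[1:]) if s[4]>300])
print(plan(o,(.4724,.0457,.146),.077))
"
```

```text
[0.47006963 0.05023275 0.26844305] 0.07931583798273323
[[314.4387408  251.03333805]
 [314.53488086 176.57613784]
 [314.09356103 316.2339471 ]]
[([0, 201, 48, 100, 3585], [20.0, 243.9]), ([308, 201, 16, 100, 1499], [315.3, 249.2])]
('shift', array([-0.0048,  0.0021,  0.1224]), 'turn', array([-0.001, -0.001,  0.002]), 'len', np.float64(0.123))
```

View pics/w4.png

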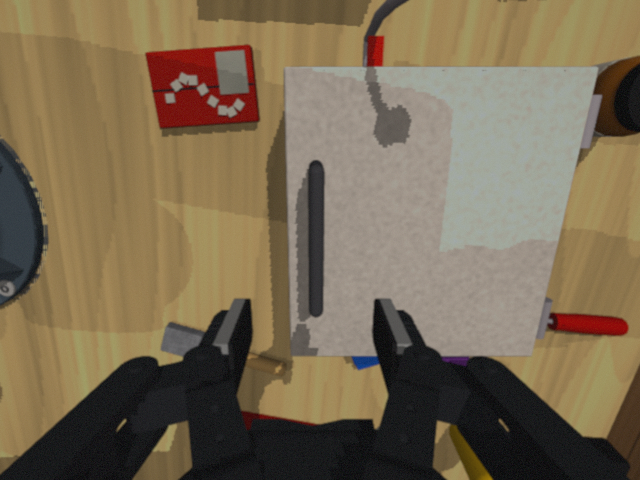

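The bar sits vertically at column 316, from (316,163) to (316,315), which matches the prediction. I'll descend and grip it.

Emit:
arm_command(
  targets=[
    {"x": -0.004, "y": 0.003, "z": 0.04, "ax": 0, "ay": 0, "az": 0, "claw": 0.055},
    {"x": -0.004, "y": 0.003, "z": 0.07, "ax": 0, "ay": 0, "az": 0, "claw": 0.055},
    {"x": -0.004, "y": 0.003, "z": 0.1, "ax": 0, "ay": 0, "az": 0, "claw": 0.055},
    {"x": -0.004, "y": 0.003, "z": 0.115, "ax": 0, "ay": 0, "az": 0, "claw": 0.055},
    {"x": -0.004, "y": 0.003, "z": 0.123, "ax": 0, "ay": 0, "az": 0, "claw": 0.055},
    {"x": -0.004, "y": 0.003, "z": 0.123, "ax": 0, "ay": 0, "az": 0, "claw": 0.055},
  ],
)

```text
time_s: 11.7
eef_pos: [0.4729, 0.0424, 0.1445]
tcp_rot: [-2.133, -2.304, 0.004]
force: [0.1, 0.1, -0.2]
gripper_width: 0.0552
grasp_force: 0.0
```

Emit:
arm_command(
  targets=[
    {"x": 0, "y": 0, "z": 0, "ax": 0, "ay": 0, "az": 0, "claw": 0.0},
    {"x": 0, "y": 0, "z": 0, "ax": 0, "ay": 0, "az": 0, "claw": 0.0},
    {"x": 0, "y": 0, "z": 0, "ax": 0, "ay": 0, "az": 0, "claw": 0.0},
    {"x": 0, "y": 0, "z": 0, "ax": 0, "ay": 0, "az": 0, "claw": 0.0},
    {"x": 0, "y": 0, "z": 0, "ax": 0, "ay": 0, "az": 0, "claw": 0.0},
    {"x": 0, "y": 0, "z": 0, "ax": 0, "ay": 0, "az": 0, "claw": 0.0},
    {"x": 0, "y": 0, "z": 0, "ax": 0, "ay": 0, "az": 0, "claw": 0.0},
  ],
  squeeze=70,
)

```text
time_s: 12.28
eef_pos: [0.4734, 0.0426, 0.1469]
tcp_rot: [-2.134, -2.305, 0.001]
force: [-10.8, -1.2, 9.5]
gripper_width: 0.0094
grasp_force: 68.3
```

```bash
python3 -c "
from rig import *
from h import *
o=observe();print(o['eef_pos'],o['force'],yaw(o['tcp_rot']))
r=np.hypot(.215,.046);p=np.arctan2(.046,.215);Q=R.from_rotvec(o['tcp_rot']).as_matrix()
for t in np.arange(.05,.8,.05):
    d=r*np.array([np.cos(p)-np.cos(p+t),0,np.sin(p+t)-np.sin(p)]);w=np.array([d[0]*np.cos(.077),d[0]*np.sin(.077),d[2]])
    print(t.round(2),(Q.T@w).round(4),(o['eef_pos']+w).round(4))
"
```

```text
[0.47335247 0.0425806  0.14686847] [-10.76340024  -1.19906944   9.49484777] 0.07702662855368389
0.05 [-0.      0.0026 -0.0107] [0.4759 0.0428 0.1576]
0.1 [-0.      0.0056 -0.0212] [0.479  0.043  0.1681]
0.15 [-0.      0.0092 -0.0316] [0.4826 0.0433 0.1785]
0.2 [-0.      0.0134 -0.0418] [0.4867 0.0436 0.1887]
0.25 [-0.      0.018  -0.0518] [0.4914 0.044  0.1986]
0.3 [-0.      0.0231 -0.0615] [0.4965 0.0444 0.2084]
0.35 [-0.      0.0287 -0.071 ] [0.5021 0.0448 0.2178]
0.4 [-0.      0.0348 -0.0801] [0.5081 0.0453 0.227 ]
0.45 [-0.      0.0413 -0.089 ] [0.5146 0.0458 0.2358]
0.5 [-0.      0.0482 -0.0975] [0.5216 0.0463 0.2443]
0.55 [-0.      0.0556 -0.1057] [0.5289 0.0469 0.2525]
0.6 [-0.      0.0634 -0.1134] [0.5367 0.0475 0.2602]
0.65 [-0.      0.0715 -0.1208] [0.5448 0.0481 0.2676]
0.7 [-0.      0.08   -0.1278] [0.5533 0.0487 0.2746]
0.75 [-0.      0.0889 -0.1343] [0.5621 0.0494 0.2811]
```

Emit:
arm_command(
  targets=[
    {"x": 0, "y": 0.0026, "z": -0.0107, "ax": 0, "ay": 0, "az": 0, "claw": 0.0},
    {"x": 0, "y": 0.0056, "z": -0.0212, "ax": 0, "ay": 0, "az": 0, "claw": 0.0},
    {"x": 0, "y": 0.0092, "z": -0.0316, "ax": 0, "ay": 0, "az": 0, "claw": 0.0},
    {"x": 0, "y": 0.0134, "z": -0.0418, "ax": 0, "ay": 0, "az": 0, "claw": 0.0},
    {"x": 0, "y": 0.018, "z": -0.0518, "ax": 0, "ay": 0, "az": 0, "claw": 0.0},
    {"x": 0, "y": 0.018, "z": -0.0518, "ax": 0, "ay": 0, "az": 0, "claw": 0.0},
    {"x": 0, "y": 0.018, "z": -0.0518, "ax": 0, "ay": 0, "az": 0, "claw": 0.0},
  ],
)

```text
time_s: 12.87
eef_pos: [0.4902, 0.0439, 0.1983]
tcp_rot: [-2.132, -2.303, 0.004]
force: [-16.0, -0.4, 1.0]
gripper_width: 0.0091
grasp_force: 68.9
```

```bash
python3 -c "
from rig import *
from h import *
o=observe();print(o['eef_pos'],o['force'],o['gripper_width'],o['grasp_force'])
im=capture('side');cv2.imwrite('pics/s5.png',cv2.resize(im[140:310,230:400],None,fx=3.5,fy=3.5)[...,::-1])
"
```

```text
[0.49024396 0.04391007 0.1982536 ] [-16.03460454  -0.41028841   0.99656008] 0.009083379605742027 68.9384651184082
```

View pics/s5.png

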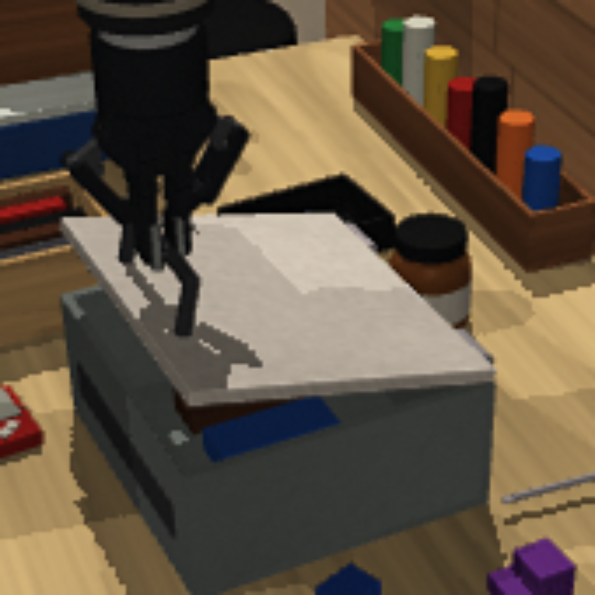

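The side view shows the lid lifted about 0.25 rad and the bar gripped at (160,250). I'll continue along the arc.

Emit:
arm_command(
  targets=[
    {"x": 0, "y": 0.0036, "z": -0.0097, "ax": 0, "ay": 0, "az": 0, "claw": 0.0},
    {"x": 0, "y": 0.0092, "z": -0.0192, "ax": 0, "ay": 0, "az": 0, "claw": 0.0},
    {"x": 0, "y": 0.0153, "z": -0.0283, "ax": 0, "ay": 0, "az": 0, "claw": 0.0},
    {"x": 0, "y": 0.0218, "z": -0.0372, "ax": 0, "ay": 0, "az": 0, "claw": 0.0},
    {"x": 0, "y": 0.0287, "z": -0.0457, "ax": 0, "ay": 0, "az": 0, "claw": 0.0},
    {"x": 0, "y": 0.0361, "z": -0.0539, "ax": 0, "ay": 0, "az": 0, "claw": 0.0},
    {"x": 0, "y": 0.0439, "z": -0.0616, "ax": 0, "ay": 0, "az": 0, "claw": 0.0},
    {"x": 0, "y": 0.052, "z": -0.069, "ax": 0, "ay": 0, "az": 0, "claw": 0.0},
    {"x": 0, "y": 0.0605, "z": -0.076, "ax": 0, "ay": 0, "az": 0, "claw": 0.0},
    {"x": 0, "y": 0.0605, "z": -0.076, "ax": 0, "ay": 0, "az": 0, "claw": 0.0},
  ],
)

```text
time_s: 13.75
eef_pos: [0.5506, 0.0488, 0.2767]
tcp_rot: [-2.133, -2.304, 0.002]
force: [-35.0, -1.7, 33.1]
gripper_width: 0.0094
grasp_force: 71.0
```

Run:
```python
from rig import *
from h import *
o=observe();print(o['time_s'],o['eef_pos'],o['force'],o['gripper_width'],o['grasp_force'])
I={n:capture(n) for n in("top","side","wrist")};M={n:camera_model(n) for n in I}
for n in I: cv2.imwrite(f'pics/e_{n}.png',I[n][...,::-1])
H=np.array([.6867,.0622,.116]);c,s=np.cos(.077),np.sin(.077)
def pt(t,off=.150): return H+np.array([c,s,0])*(-.17*np.cos(t))+np.array([-s,c,0])*off+[0,0,.17*np.sin(t)]
for n in I:
    print(n,"ptr pred .65/.7/.75",proj(M[n],[pt(.65,.145),pt(.7,.145),pt(.75,.145)]).round(1).tolist(),"mk",proj(M[n],pt(.75,.162)).round(1).tolist())
    h=cv2.cvtColor(I[n],cv2.COLOR_RGB2HSV);e=proj(M[n],pt(.72,.15))[0]
    for nm,lo,hi in(("red",(0,150,60),(8,255,255)),("green",(45,100,40),(85,255,255))):
        k=cv2.inRange(h,np.array(lo),np.array(hi));nn,l,st,ce=cv2.connectedComponentsWithStats(k)
        print(nm,[(st[i].tolist(),ce[i].round(1).tolist()) for i in range(1,nn) if st[i][4]>4 and np.hypot(*(ce[i]-e))<60])
```

```text
13.75 [0.5506244  0.04878154 0.27667921] [-35.03051561  -1.68221707  33.14837428] 0.009362045925932592 71.03277146816254
top ptr pred .65/.7/.75 [[212.9, 247.2], [211.8, 244.1], [210.8, 240.7]] mk [[201.4, 241.4]]
red []
green []
side ptr pred .65/.7/.75 [[278.2, 178.2], [279.9, 175.6], [281.7, 173.0]] mk [[279.3, 170.6]]
red []
green [([273, 165, 11, 11, 53], [278.2, 170.2])]
wrist ptr pred .65/.7/.75 [[316.5, -13.9], [328.0, -19.5], [341.0, -25.3]] mk [[342.0, -71.5]]
red [([312, 0, 24, 14, 248], [324.8, 4.9])]
green []
```

Emit:
arm_command(
  targets=[
    {"x": 0, "y": 0.002, "z": -0.005, "ax": 0, "ay": 0, "az": 0, "claw": 0.0},
    {"x": 0, "y": 0.0055, "z": -0.0085, "ax": 0, "ay": 0, "az": 0, "claw": 0.0},
    {"x": 0, "y": 0.0055, "z": -0.0085, "ax": 0, "ay": 0, "az": 0, "claw": 0.0},
    {"x": 0, "y": 0.0055, "z": -0.0085, "ax": 0, "ay": 0, "az": 0, "claw": 0.0},
  ],
)

```text
time_s: 14.23
eef_pos: [0.5574, 0.0493, 0.2824]
tcp_rot: [-2.133, -2.304, 0.002]
force: [-7.9, 1.4, -4.5]
gripper_width: 0.0089
grasp_force: 70.6
```

```bash
cat > c.py <<'E'
from rig import *
from h import *
o=observe();print(o['time_s'],o['eef_pos'],o['force'],o['gripper_width'],o['grasp_force'])
m=camera_model('wrist');im=capture('wrist');cv2.imwrite('pics/f.png',im[...,::-1])
d=(o['eef_pos']-[.47335,.0426,.14687]);print("theta tcp",2*np.arcsin(np.linalg.norm(d)/.43972))
H=np.array([.6867,.0622,.116]);c,s=np.cos(.077),np.sin(.077)
k=cv2.inRange(cv2.cvtColor(im,cv2.COLOR_RGB2HSV),np.array((0,150,60)),np.array((8,255,255)))[:40,250:420]
for r in(0,2,4,6,8): 
    x=np.nonzero(k[r])[0]+250;print(r,(x.min(),x.max(),x.mean()) if len(x) else None)
# pointer top surface edges; hinge-frame (a along lid toward front, n normal)
for t in np.arange(.6,.86,.05):
    ea=np.array([-c*np.cos(t),-s*np.cos(t),np.sin(t)]);en=np.array([c*np.sin(t),s*np.sin(t),np.cos(t)]);ey=np.array([-s,c,0])
    print(t.round(2),[proj(m,H+ea*a+en*.0025+ey*b)[0].round(1).tolist() for b in(.132,.14) for a in(.176,.17,.164)])
E
python3 c.py
```

```text
14.2333 [0.55741469 0.04930183 0.28243181] [-7.93700041  1.44449647 -4.50887568] 0.008915586810452087 70.62949776649475
theta tcp 0.7431356532783584
0 (np.int64(307), np.int64(330), np.float64(318.5))
2 (np.int64(306), np.int64(330), np.float64(318.0))
4 (np.int64(306), np.int64(330), np.float64(318.0))
6 (np.int64(306), np.int64(330), np.float64(317.7916666666667))
8 (np.int64(312), np.int64(330), np.float64(321.0))
0.6 [[285.1, 21.6], [294.9, 23.4], [304.4, 25.3], [284.7, 3.7], [294.6, 5.9], [304.2, 8.1]]
0.65 [[294.5, 17.4], [304.1, 19.6], [313.4, 21.7], [294.2, -1.3], [304.0, 1.3], [313.5, 3.8]]
0.7 [[305.3, 13.0], [314.8, 15.5], [323.8, 17.9], [305.2, -6.4], [314.8, -3.4], [324.0, -0.6]]
0.75 [[317.8, 8.5], [326.8, 11.4], [335.5, 14.1], [317.9, -11.7], [327.1, -8.3], [335.9, -5.1]]
0.8 [[331.9, 3.9], [340.5, 7.2], [348.6, 10.2], [332.2, -17.2], [340.9, -13.4], [349.2, -9.7]]
0.85 [[347.7, -0.8], [355.7, 2.8], [363.2, 6.3], [348.4, -22.8], [356.4, -18.5], [364.0, -14.4]]
```

Emit:
arm_command(
  targets=[
    {"x": 0, "y": 0.001, "z": -0.001, "ax": 0, "ay": 0, "az": 0, "claw": 0.0},
    {"x": 0, "y": 0.001, "z": -0.001, "ax": 0, "ay": 0, "az": 0, "claw": 0.0},
    {"x": 0, "y": 0.001, "z": -0.001, "ax": 0, "ay": 0, "az": 0, "claw": 0.0},
    {"x": 0, "y": 0.001, "z": -0.001, "ax": 0, "ay": 0, "az": 0, "claw": 0.0},
    {"x": 0, "y": 0.001, "z": -0.001, "ax": 0, "ay": 0, "az": 0, "claw": 0.0},
    {"x": 0, "y": 0.001, "z": -0.001, "ax": 0, "ay": 0, "az": 0, "claw": 0.0},
    {"x": 0, "y": 0.001, "z": -0.001, "ax": 0, "ay": 0, "az": 0, "claw": 0.0},
    {"x": 0, "y": 0.001, "z": -0.001, "ax": 0, "ay": 0, "az": 0, "claw": 0.0},
  ],
)

```text
time_s: 14.95
eef_pos: [0.5583, 0.0494, 0.2832]
tcp_rot: [-2.133, -2.304, 0.002]
force: [-5.2, 2.1, -8.6]
gripper_width: 0.009
grasp_force: 70.2
```

```bash
python3 c.py | head -4; python3 -c "
from rig import *
from h import *
# side: sharpen lid angle by near (-y) front top corner
im=capture('side');m=camera_model('side');H=np.array([.6867,.0622,.116]);c,s=np.cos(.077),np.sin(.077)
h=cv2.cvtColor(im,cv2.COLOR_RGB2HSV);k=cv2.inRange(h,np.array((0,0,85)),np.array((180,60,255)));k[:,:225]=0;k[:,400:]=0;k[310:]=0;k[:140]=0
n,l,st,ce=cv2.connectedComponentsWithStats(k);i=1+np.argmax(st[1:,4]);print(st[i]);ct=max(cv2.findContours((l==i).astype(np.uint8),0,1)[0],key=cv2.contourArea);print(cv2.approxPolyDP(cv2.convexHull(ct),3,True)[:,0].tolist())
for t in(.65,.7,.75,.8):
    ea=np.array([-c*np.cos(t),-s*np.cos(t),np.sin(t)]);en=np.array([c*np.sin(t),s*np.sin(t),np.cos(t)]);ey=np.array([-s,c,0])
    print(t,[proj(m,H+ea*a+en*b+ey*y)[0].round(1).tolist() for a,b,y in((.24,.006,-.13),(.24,-.006,-.13),(.24,.006,.13),(0,.006,-.13))])
"
```

```text
14.95 [0.55832939 0.04935886 0.28318898] [-5.21679545  2.10348993 -8.58796426] 0.009029232570758822 70.23467659950256
theta tcp 0.7486419353578783
0 (np.int64(306), np.int64(329), np.float64(317.5))
2 (np.int64(306), np.int64(329), np.float64(317.5))
[ 225  157  147   91 2162]
[[371, 246], [270, 218], [225, 166], [273, 157], [362, 223]]
0.65 [[301.1, 213.8], [298.3, 218.4], [260.5, 168.2], [373.4, 245.9]]
0.7 [[304.3, 209.3], [301.1, 213.8], [263.0, 164.4], [373.5, 246.0]]
0.75 [[307.6, 204.9], [304.3, 209.3], [265.7, 160.6], [373.5, 246.0]]
0.8 [[311.1, 200.6], [307.6, 204.9], [268.5, 157.0], [373.6, 246.1]]
```

```bash
python3 -c "
from rig import *
from h import *
im=capture('side');h=cv2.cvtColor(im,cv2.COLOR_RGB2HSV)
for r in range(196,222,2): print(r,h[r,290:322:2,2].tolist(),h[r,290:322:4,1].tolist())
"
```

```text
196 [96, 98, 99, 84, 70, 26, 21, 168, 160, 160, 161, 171, 169, 169, 167, 0] [27, 39, 44, 24, 38, 38, 36, 40]
198 [201, 90, 99, 96, 82, 71, 70, 70, 167, 161, 158, 160, 161, 170, 170, 170] [112, 39, 37, 36, 37, 37, 38, 38]
200 [197, 36, 104, 96, 100, 77, 69, 70, 70, 87, 161, 158, 160, 169, 170, 169] [111, 39, 41, 37, 36, 38, 38, 39]
202 [197, 33, 11, 104, 99, 99, 76, 70, 71, 70, 87, 159, 158, 158, 167, 161] [111, 23, 41, 40, 40, 41, 37, 38]
204 [198, 81, 6, 14, 104, 97, 98, 70, 71, 72, 71, 86, 163, 160, 159, 169] [112, 43, 39, 39, 40, 40, 38, 38]
206 [203, 36, 7, 6, 21, 106, 96, 104, 67, 70, 71, 79, 66, 164, 159, 159] [111, 36, 36, 40, 38, 40, 39, 37]
208 [202, 69, 4, 7, 7, 26, 103, 112, 107, 105, 64, 71, 71, 69, 165, 161] [111, 64, 36, 40, 41, 44, 40, 37]
210 [200, 207, 77, 0, 7, 58, 103, 109, 106, 106, 101, 96, 69, 69, 156, 84] [112, 116, 0, 17, 38, 35, 41, 36]
212 [216, 167, 130, 131, 95, 62, 59, 59, 85, 106, 98, 104, 105, 77, 69, 68] [113, 16, 13, 17, 36, 36, 41, 41]
214 [85, 61, 58, 56, 57, 56, 57, 58, 57, 59, 110, 104, 104, 101, 103, 62] [15, 22, 13, 18, 13, 37, 39, 37]
216 [57, 57, 57, 57, 56, 56, 57, 58, 59, 57, 55, 54, 108, 99, 104, 103] [13, 18, 14, 13, 17, 14, 40, 39]
218 [56, 57, 57, 57, 57, 58, 58, 58, 57, 57, 56, 58, 55, 68, 109, 102] [14, 13, 18, 13, 13, 14, 14, 42]
220 [57, 56, 55, 56, 56, 58, 57, 58, 57, 57, 57, 57, 57, 56, 57, 82] [13, 14, 14, 13, 13, 13, 13, 18]
```

Emit:
arm_command(
  targets=[
    {"x": 0, "y": 0.002, "z": -0.0015, "ax": 0, "ay": 0, "az": 0, "claw": 0.0},
    {"x": 0, "y": 0.002, "z": -0.0015, "ax": 0, "ay": 0, "az": 0, "claw": 0.0},
    {"x": 0, "y": 0.002, "z": -0.0015, "ax": 0, "ay": 0, "az": 0, "claw": 0.0},
    {"x": 0, "y": 0.002, "z": -0.0015, "ax": 0, "ay": 0, "az": 0, "claw": 0.0},
    {"x": 0, "y": 0.002, "z": -0.0015, "ax": 0, "ay": 0, "az": 0, "claw": 0.0},
    {"x": 0, "y": 0.002, "z": -0.0015, "ax": 0, "ay": 0, "az": 0, "claw": 0.0},
    {"x": 0, "y": 0.002, "z": -0.0015, "ax": 0, "ay": 0, "az": 0, "claw": 0.0},
  ],
)

```text
time_s: 15.68
eef_pos: [0.5606, 0.0495, 0.2852]
tcp_rot: [-2.134, -2.305, 0.0]
force: [-6.7, 2.6, -2.9]
gripper_width: 0.0089
grasp_force: 69.9
```

```bash
python3 c.py; python3 -c "
from rig import *
print(job_done())"
```

```text
15.6833 [0.5605891  0.04954571 0.28524177] [-6.65144338  2.64442129 -2.93797527] 0.008892630861703332 69.93513822555542
theta tcp 0.7630530204339846
0 (np.int64(304), np.int64(327), np.float64(315.5))
2 (np.int64(304), np.int64(327), np.float64(315.5))
4 (np.int64(304), np.int64(327), np.float64(315.5))
6 (np.int64(304), np.int64(327), np.float64(315.5))
8 (np.int64(308), np.int64(327), np.float64(317.5))
0.6 [[279.3, 23.1], [289.0, 25.0], [298.5, 26.7], [278.8, 5.5], [288.7, 7.7], [298.3, 9.8]]
0.65 [[288.3, 19.0], [297.9, 21.2], [307.2, 23.2], [288.0, 0.7], [297.7, 3.2], [307.2, 5.7]]
0.7 [[298.8, 14.8], [308.2, 17.3], [317.2, 19.6], [298.6, -4.2], [308.1, -1.4], [317.3, 1.4]]
0.75 [[310.8, 10.5], [319.9, 13.3], [328.6, 15.9], [310.8, -9.4], [320.0, -6.1], [328.8, -3.0]]
0.8 [[324.4, 6.0], [333.0, 9.2], [341.2, 12.1], [324.6, -14.7], [333.4, -11.0], [341.7, -7.4]]
0.85 [[339.7, 1.5], [347.7, 5.0], [355.3, 8.3], [340.2, -20.1], [348.3, -15.9], [356.0, -11.9]]
the job is handed in; nothing more can be done
None
```

I handed the job in with both offcuts in the scrap bin and the gripper holding the lid at about 0.745 rad, against a marker measured at about 0.75 rad; the hand-in returned no verdict.

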